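# Lay out the nail station on the window sill

### The job

Lay out the nail station: stand the three empty polish bottles upright in the grey rack, one to a slot, with the yellow-capped one in the middle, the red-capped one left of it and the blue-capped one right of it. Lay the buffer block to the left of the rose finger rest, end to end and in line with its length with a gap of about 20 mm, and stand the clip stand centred behind the finger rest with a gap of about 30 mm between its foot and the rest (left, right and behind as seen from the robot, square to the rack and the rest themselves). Knock no bottle over, and leave the jar, the cup and the brush where they are.

Things in the scene. Friction and masses are not known exactly. Their poses are not given: they have to be found in the camera images.
- bottle_red: empty nail-polish bottle with a red cap: upright clear round glass body, diameter 28 mm, height 34 mm, with a red round cap above it, diameter 19 mm, up to height 58 mm in all; about 40 g. Origin at the centre of its underside, z up its axis; its yaw means nothing. Loose, stands on the sill at the start.
- bottle_yellow: empty nail-polish bottle with a yellow cap: upright clear round glass body, diameter 28 mm, height 34 mm, with a yellow round cap above it, diameter 19 mm, up to height 58 mm in all; about 40 g. Origin at the centre of its underside, z up its axis; its yaw means nothing. Loose, stands on the sill at the start.
- bottle_blue: empty nail-polish bottle with a blue cap: upright clear round glass body, diameter 28 mm, height 34 mm, with a blue round cap above it, diameter 19 mm, up to height 58 mm in all; about 40 g. Origin at the centre of its underside, z up its axis; its yaw means nothing. Loose, stands on the sill at the start.
- buffer: nail buffer block, white with pale green and lilac abrasive faces, 80 mm long (its x) by 26 by 26 mm; about 30 g. Origin at the centre of its underside. Loose, lies on the sill at any yaw; either end may point either way.
- clip_stand: small stainless spring-clip stand holding a pale nail tip upright: round foot of diameter 32 mm and height 10 mm, above it a round column of diameter 14 from height 10 to 42 mm (grasp it here), then the clip jaws and the nail tip (within the column's width) up to height 59 mm; about 90 g. Origin at the centre of its underside, z up. Loose, stands on the sill.
- rack: grey plastic rack, fixed to the sill, in mm 62 (x, front to back) by 170 (y, right to left) by 14 high, with three open square slots in a row along y, each 46 by 46 inside, walls 8 thick, floor 3 thick. Origin at the centre of its underside; slot centres at y = +54 (left), 0 (middle), -54 (right) mm in its frame, x = 0. Its yaw is within 0.3 rad of 0, so its +y is its left end as seen from the robot and its +x points away from the robot.
- finger_rest: rose-coloured hard silicone finger rest (a waisted half-round bar on a slightly darker flat foot as large as its outline), fixed to the sill, in mm 40 (x, front to back) by 70 (y, right to left) by 30 high. Origin at the centre of its underside. Its yaw is within 0.3 rad of 0: +y points left as seen from the robot, +x away from the robot (behind it).
- jar: bystander: white cream jar with a brass lid, diameter 52 mm, height 38 mm; origin at the centre of its underside. Loose; leave it alone.
- cup: bystander: empty blue ceramic cup, 60 mm across the rim, 45 mm high; origin at the centre of its underside. Loose; leave it alone.
- brush: bystander: nail brush with a light wooden back and black bristles below, 75 (x) by 30 by 20 mm high; origin at the centre of its underside. Loose; leave it alone.
Mind the look-alikes: they are no part of the job. What is shaped like the clip_stand but orange is not meant. What is shaped like the buffer but orange is not meant.

How it is judged:
At the end, for the whole second after the job is handed in: Bottles upright on their slots' floors: red left, yellow middle, blue right. Buffer in line left of the rest (gap 20 mm, 15 mm each way, 0.25 rad). Clip stand upright behind the rest's middle (gap 30 mm, 15 mm each way). All released, at rest; jar, cup, brush within 20 mm of their starts (x of bottle_red in the frame of rack between -0.014 and 0.014 m and y of bottle_red in the frame of rack between 0.04 and 0.068 m and z of each of bottle_red, bottle_yellow, bottle_blue in the frame of rack below 0.008 m and angle between each of bottle_red, bottle_yellow, bottle_blue, clip_stand's own z axis and vertical below 0.12 rad and linear speed of each of bottle_red, bottle_yellow, bottle_blue, buffer, clip_stand below 0.02 m/s and angular speed of each of bottle_red, bottle_yellow, bottle_blue, buffer, clip_stand below 0.2 rad/s and x of bottle_yellow in the frame of rack between -0.014 and 0.014 m and y of bottle_yellow in the frame of rack between -0.014 and 0.014 m and x of bottle_blue in the frame of rack between -0.014 and 0.014 m and y of bottle_blue in the frame of rack between -0.068 and -0.04 m and x of buffer in the frame of finger_rest between -0.015 and 0.015 m and y of buffer in the frame of finger_rest between 0.08 and 0.11 m and angle between the x axis of buffer and the y axis of finger_rest, either way round below 0.25 rad and height (world z) of buffer below 0.03 m and x of clip_stand in the frame of finger_rest between 0.051 and 0.081 m and y of clip_stand in the frame of finger_rest between -0.015 and 0.015 m and height (world z) of clip_stand below 0.008 m and distance of each of jar, cup, brush from where it was at the start of the episode below 0.02 m); the robot touches nothing.
It fails at once if a glass bottle is knocked over (angle between any of bottle_red, bottle_yellow, bottle_blue's own z axis and vertical above 1 rad).
It fails at once if the jar, the cup or the brush is pushed away by more than 20 mm (distance of any of jar, cup, brush from where it was at the start of the episode above 0.02 m).
It also fails if it takes over 128 s, if anything falls off the work surface, if the arm or the gripper's body presses on something with over 40 N, if the wrist force passes 120 N, or if a joint passes its speed limit or range.

### The arm

A 7-joint arm with a two-finger parallel gripper is mounted at the origin on the work surface. World frame = base frame: x ahead of the robot, y to its left, z up, the work surface at z = 0. Lengths are in m, angles in rad, forces in N, time in s.
With the tool pointing down it reaches from about 0.35 to 0.9 m from the base axis. Payload 8.1 kg.
Tool frame: the origin (TCP) lies on the centre line of the jaws, within the pads' length; the fingertips stand 22 mm ahead of it and the grasp point (between the pads) lies 3 mm ahead of it; z points along the fingers, y is the direction in which the jaws open and shut (so a half turn about z gives the same grasp; the last joint's range is limited). The gripper opens to 92 mm and grips with 3 to 60 N. Pads are 19 mm wide; open, the fingers measure 130 mm over their backs; the gripper's body (75 mm by 190 mm) begins 47 mm behind the grasp point.
Start: joints at [1.05, 0.434, 0.025, 1.573, -0.012, 1.134, -0.075], TCP at [0.254, -0.571, 0.249] pointing down, gripper open.
Joint ranges: [-2.62, 2.62], [-0.44, 2.09], [-1.27, 1.32], [0.08, 2.57], [-1.32, 4.46], [0.12, 2], [-2.74, 2.74]. Speed limits (rad/s): [2.22, 2.22, 3.01, 3.01, 3.14, 3.14, 3.14].

### API

Orientations are given as a rotation vector (axis times angle).
In Python, from cell import arm gives the robot as it stands.
- The arm moves only by the shell command python3 -m pendant 'ROWS' [FORCE]. ROWS is JSON, a list that holds one entry, the list of rows, each a list of 7 numbers: the shift along the tool's x, y, z in units of 0.04 m (1.0 is 0.04 m), then the turn, a rotation vector about the tool's x, y, z in units of 0.08 rad (1.0 is 0.08 rad), then the closure, from 0 (fully open) to 1 (shut). In form: [[[tx, ty, tz, ax, ay, az, fingers], ...]]. A call has 1 to 20 rows; each row shifts and turns the commanded pose from where the row before left it, along the tool's axes as they then stand; what a row does not reach is not made up. A row lasts 1/12 s, in which the tool goes at most 41.7 mm and 7.16 degrees, less where a joint would pass 70% of its speed; a pose out of reach is approached as far as the arm can. A call with a number of a shift or a turn outside -1 to 1 is refused whole. A call with a gripper value outside its range is refused whole. The fingers move at their own pace and stop on an object; FORCE is the grip in N (left out, the last holds). Time passes only in rows, so rows that do not move let the fingers close. It gives the time, the measured TCP pose, the force and the opening at its end, in the units of the state.
- arm.observe(): the state, without advancing time (a new reading comes with each control period).
- arm.get_image(name): name is "side" or "top" or "wrist"; returns a dict with "img" (384x512x3 uint8, red, green, blue), "z_map" (384x512 float32, m along the optical axis (not along the pixel's ray), 0 where there is no reading), "K" (3x3 intrinsics, pixels), "R" (3x3) and "t" (3): a world point X has camera coordinates R X + t. Camera axes: x right, y down, z forward; pixel columns grow to the right and rows downward; lengths in m; the calibration is good to about 2 mm. A picture is of the moment at which its call begins.
- arm.sign_off(): hands the job in, once; it reports no verdict.
The state is a dict: "clock": time; "joints": joint angles; "dq": joint speeds; "joint_efforts": joint torques, N m; "position": TCP position; "ee_rot": TCP orientation; "force": force on the tool from outside, world axes, zero at the start; "ft_torque": the same for the moment, N m; "width": opening from 0.0 (shut) to 1.0 (fully open).
Only numpy, scipy, OpenCV 4.12 (cv2) and the standard library are available. Lean on these libraries where they do the work, as an engineer would, in place of code of your own. Each camera call takes 0.05 s, during which the arm holds its last target.

## Working session

There is one attempt and no reset: what is moved stays moved. The work goes in short steps, Python scripts to look and compute and a shell command to move; the robot and the scene stay as the last step left them, time stands still between calls to the robot, and variables do not carry over. Pictures are saved under pics/ and viewed, and the job is handed in when it is done.

```bash
mkdir -p pics; ls; python3 - <<'E'
from cell import arm
import cv2,numpy as np
s=arm.observe(); print({k:np.round(v,3) for k,v in s.items()})
for n in ["top","side"]:
    d=arm.get_image(n); cv2.imwrite(f"pics/{n}0.png",d["img"][:,:,::-1]); np.savez(f"pics/{n}0.npz",**d); print(n,np.round(d["K"],1).tolist(),np.round(d["R"],3).tolist(),np.round(d["t"],3))
E
```

```text
pics
{'clock': np.float64(0.0), 'joints': array([ 1.05 ,  0.435,  0.025,  1.574, -0.012,  1.134, -0.075]), 'dq': array([-0.001, -0.   ,  0.   ,  0.001, -0.   ,  0.001,  0.002]), 'joint_efforts': array([-1.0000e-03, -6.6783e+01,  9.8400e-01, -3.1446e+01, -6.1000e-02,
        4.3000e-02,  0.0000e+00]), 'position': array([ 0.253, -0.571,  0.248]), 'ee_rot': array([-3.072e+00, -6.510e-01,  1.000e-03]), 'force': array([-0.528, -0.012, -0.764]), 'ft_torque': array([ 0.031, -0.005,  0.025]), 'width': np.float64(0.999)}
top [[498.8, 0.0, 260.1], [0.0, 498.8, 188.0], [0.0, 0.0, 1.0]] [[0.083, -0.997, -0.002], [-0.976, -0.081, -0.203], [0.202, 0.019, -0.979]] [-0.031  0.558  1.438]
side [[377.1, 0.0, 253.9], [0.0, 377.1, 196.1], [0.0, 0.0, 1.0]] [[0.983, -0.181, -0.023], [-0.119, -0.537, -0.835], [0.138, 0.824, -0.55]] [-0.548  0.115  1.134]
```

View pics/top0.png

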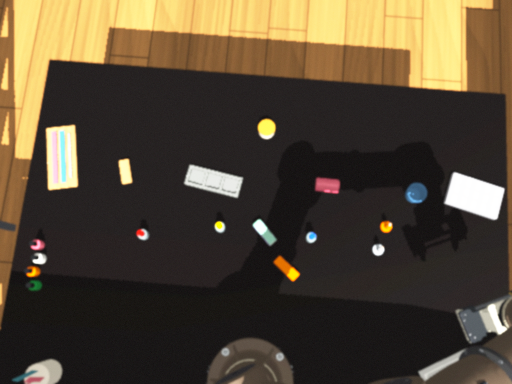

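View pics/side0.png

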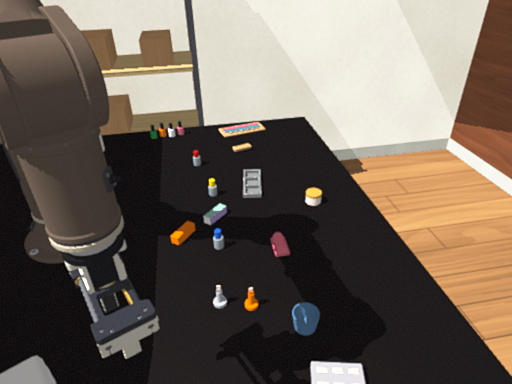

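The top view shows red bottle (143,233), yellow (220,226), blue (311,237), rack (213,181), rest (327,185), buffer (264,232), clip stand (378,250). Decoys are orange. Next I measure them.

```bash
cat > h.py <<'E'
import numpy as np,cv2
from cell import arm
def cloud(d):
    z=d["z_map"];v,u=np.mgrid[:z.shape[0],:z.shape[1]]
    K=d["K"];c=np.stack([(u-K[0,2])/K[0,0]*z,(v-K[1,2])/K[1,1]*z,z],-1)
    P=(c-d["t"])@d["R"]; P[z<=0]=np.nan; return P
def load(f): return dict(np.load(f))
def rect(xy):
    (cx,cy),(w,h),a=cv2.minAreaRect((xy*1000).astype(np.float32)); return np.round([cx,cy,w,h,a],1)
B={"red":(143,233),"yel":(220,226),"blue":(311,237),"rack":(213,181),"rest":(327,185),"buf":(264,232),"obuf":(287,268),"ostand":(386,227),"clip":(378,250),"jar":(266,128),"cup":(416,193),"brush":(125,171)}
E
python3 - <<'E'
from h import *
for n in ["top0"]:
    d=load(f"pics/{n}.npz");P=cloud(d)
    for k,(u,v) in B.items():
        r=32 if k=="rack" else 17 if k in("cup","buf","obuf","rest","jar","brush") else 11
        Q=P[v-r:v+r,u-r:u+r].reshape(-1,3);Q=Q[np.isfinite(Q[:,2])]
        Q=Q[(Q[:,2]>(0.006))&(Q[:,2]<.1)]
        print(k,len(Q),"mean",np.round(Q.mean(0)*1000,1),"med",np.round(np.median(Q,0)*1000,1),"zmax",round(Q[:,2].max()*1000,1),"rect",rect(Q[:,:2]))
    print("table z",np.nanmedian(P[200:215,250:300,2]))
d=load("pics/top0.npz")
im=d["img"][100:290,90:440,::-1]
cv2.imwrite("pics/topz.png",cv2.resize(im,None,fx=2.28,fy=2.28,interpolation=cv2.INTER_CUBIC))
E
```

```text
red 95 mean [394.  352.8  36.9] med [393.2 351.2  34.2] zmax 62.0 rect [405.4 365.3  55.4  50.7  33.5]
yel 83 mean [435.1 125.6  38.8] med [433.4 124.9  35.4] zmax 65.8 rect [442.6 127.5  52.5  68.1  15.6]
blue 82 mean [ 426.  -146.5   39. ] med [ 425.2 -146.5   35.2] zmax 63.0 rect [ 432.9 -144.2   52.5   47.8   83.6]
rack 568 mean [577.8 162.2  11.6] med [577.9 160.3  11.4] zmax 23.5 rect [578.5 166.4 195.1 196.5   5.1]
rest 306 mean [ 592.7 -189.5   19.9] med [ 591.3 -189.9   21.5] zmax 38.1 rect [ 599.2 -191.2  104.8   82.7    2.4]
buf 266 mean [430.1  -8.6  23.3] med [430.2  -8.6  24.3] zmax 32.7 rect [434.8  -4.2  96.4  98.4   2.7]
obuf 269 mean [330.4 -82.1  24. ] med [330.5 -82.4  24.9] zmax 33.1 rect [331.5 -90.1  97.2  89.4  12.5]
ostand 82 mean [ 479.5 -373.1   22.2] med [ 478.6 -372.3   12.4] zmax 64.5 rect [ 479.5 -374.    30.9   26.3   31.5]
clip 90 mean [ 408.9 -350.5   19.1] med [ 408.5 -350.2   10. ] zmax 63.7 rect [ 410.6 -349.4   63.6   57.4    1.7]
jar 257 mean [754.   12.7  32.5] med [752.5  12.1  35.8] zmax 46.5 rect [765.5  15.3  82.8 105.3   7.6]
cup 275 mean [ 590.2 -460.7   27.3] med [ 590.8 -462.9   28.5] zmax 51.9 rect [ 587.5 -469.1   90.3  103.6   75. ]
brush 254 mean [584.8 437.3  17.3] med [584.5 436.6  18.1] zmax 27.2 rect [589.  445.7 107.1 100.6   7.3]
table z -0.00090233236536102
```

View pics/topz.png

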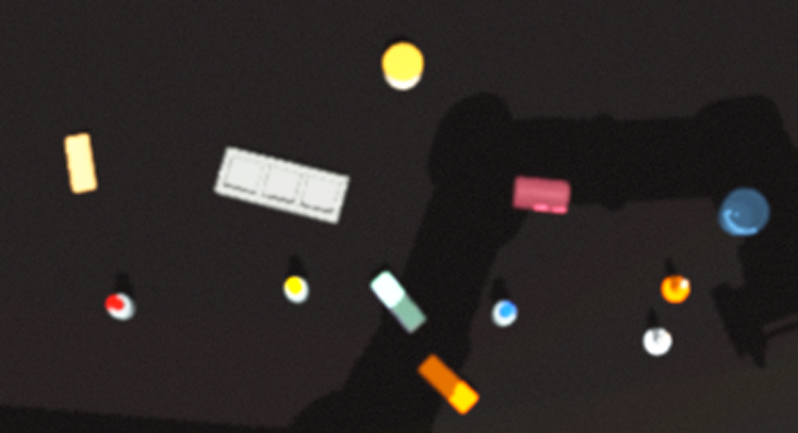

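```bash
cat >> h.py <<'E'
def rayplane(d,uv,z0):
    uv=np.asarray(uv,float);K=d["K"]
    c=np.stack([(uv[:,0]-K[0,2])/K[0,0],(uv[:,1]-K[1,2])/K[1,1],np.ones(len(uv))],-1)@d["R"]
    o=-d["R"].T@d["t"]; return (o+c*((z0-o[2])/c[:,2])[:,None])
def hsvmask(d,c,r,lo,hi):
    h=cv2.cvtColor(d["img"],cv2.COLOR_RGB2HSV);m=cv2.inRange(h,np.array(lo),np.array(hi))
    k=np.zeros_like(m);k[max(0,c[1]-r):c[1]+r,max(0,c[0]-r):c[0]+r]=1;return m*k
def pix(m): v,u=np.nonzero(m);return np.stack([u,v],-1)
E
python3 - <<'E'
from h import *
d=load("pics/top0.npz")
def rep(k,m,z):
    p=pix(m)
    if len(p)<3: print(k,"few");return
    X=rayplane(d,p,z)[:,:2];C=np.cov(X.T);w,V=np.linalg.eigh(C);a=np.arctan2(V[1,1],V[0,1])
    print(k,len(p),"pix",p.min(0),p.max(0),"mean",np.round(X.mean(0)*1000,1),"majang",round(a,3),"rect",rect(X))
rep("redcap",hsvmask(d,B["red"],13,(0,150,100),(8,255,255)),.058)
rep("yelcap",hsvmask(d,B["yel"],13,(20,120,100),(35,255,255)),.058)
rep("bluecap",hsvmask(d,B["blue"],13,(95,110,80),(125,255,255)),.058)
for k,z,r in [("red",.017,13),("yel",.017,13),("blue",.017,13),("rack",.014,33),("rest",.015,20),("buf",.026,20),("clip",.01,12),("ostand",.01,12),("jar",.038,17),("cup",.03,17),("brush",.02,18)]:
    rep(k,hsvmask(d,B[k],r,(0,0,95),(180,255,255)),z)
E
```

```text
redcap 39 pix [136 229] [143 235] mean [396.7 359.1] majang 1.214 rect [397.7 358.1  22.4  16.6  83.6]
yelcap 47 pix [214 221] [221 228] mean [439. 130.] majang -2.406 rect [438.3 132.   20.9  20.7   5.7]
bluecap 43 pix [309 231] [316 238] mean [ 431.2 -148.9] majang 2.344 rect [ 429.8 -149.7   19.5   21.3   67.4]
red 118 pix [136 229] [148 239] mean [395.9 360.5] majang 1.162 rect [395.8 360.6  30.3  37.2   4.8]
yel 108 pix [214 221] [225 232] mean [438.  129.7] majang -2.482 rect [438.  129.3  34.7  29.9  50.2]
blue 106 pix [306 231] [316 242] mean [ 429.6 -148.8] majang 2.588 rect [ 430.7 -149.    33.4   30.2    3.7]
rack 1227 pix [184 164] [242 197] mean [578.6 163.6] majang 1.401 rect [578.7 163.9 176.1  68.6  80.2]
rest 348 pix [315 177] [339 193] mean [ 593.6 -188.9] majang 1.521 rect [ 593.6 -188.5   75.    46.3   87.4]
buf 305 pix [252 219] [276 245] mean [432.9  -5.5] majang -2.376 rect [432.8  -6.9  85.5  34.5  47. ]
clip 131 pix [372 244] [384 255] mean [ 409.4 -353. ] majang 1.947 rect [ 409.2 -353.4   33.    36.9    4.8]
ostand 137 pix [380 221] [392 232] mean [ 481.3 -374.8] majang 2.005 rect [ 481.  -375.2   33.7   37.5    4.8]
jar 324 pix [257 118] [275 139] mean [753.1  13.2] majang -3.108 rect [752.8  13.7  68.5  56.1   4.7]
cup 337 pix [406 183] [426 202] mean [ 588.3 -457.6] majang 2.37 rect [ 589.8 -457.7   59.    62.4    4.8]
brush 317 pix [118 158] [132 184] mean [584.8 438.3] majang -2.857 rect [584.9 438.6  84.   37.8  15.6]
```

```bash
cat >> h.py <<'E'
from scipy.spatial.transform import Rotation as Ro
def go(x,y,z,psi=None):
    """print total tool-frame units to reach mm target, yaw psi, tool straight down"""
    s=arm.observe();R=Ro.from_rotvec(s["ee_rot"]);p=s["position"];M=R.as_matrix()
    cur=np.arctan2(M[1,0],M[0,0]); psi=cur if psi is None else psi
    T=np.array([[np.cos(psi),np.sin(psi),0],[np.sin(psi),-np.cos(psi),0],[0,0,-1]])
    dl=np.array([x,y,z])/1000-p
    print("t",round(float(s["clock"]),1),"pos",np.round(p*1000,1),"psi",round(cur,3),"w",round(float(s["width"]),3),"F",np.round(s["force"],1))
    print("shift in current tool",np.round(M.T@dl/.04,2)," in final tool",np.round(T.T@dl/.04,2)," turn",np.round((R.inv()*Ro.from_matrix(T)).as_rotvec()/.08,2))
E
python3 -c "
from h import *
go(409,-353,200,0)"
```

```text
t 0.1 pos [ 253.4 -570.9  248. ] psi 0.418 w 1.002 F [ 0.3  0.4 -0.2]
shift in current tool [ 5.77 -3.4   1.2 ]  in final tool [ 3.89 -5.45  1.2 ]  turn [-0.02  0.01  5.22]
```

```bash
python3 -m pendant '[[[0,0,0,0,0,0.87,0],[0,0,0,0,0,0.87,0],[0,0,0,0,0,0.87,0],[0,0,0,0,0,0.87,0],[0,0,0,0,0,0.87,0],[0,0,0,0,0,0.87,0],[0.65,-0.91,0.2,0,0,0,0],[0.65,-0.91,0.2,0,0,0,0],[0.65,-0.91,0.2,0,0,0,0],[0.65,-0.91,0.2,0,0,0,0],[0.65,-0.91,0.2,0,0,0,0],[0.65,-0.91,0.2,0,0,0,0],[0,0,0,0,0,0,0.4],[0,0,0,0,0,0,0.4],[0,0,0,0,0,0,0.4]]]' 20
python3 -c "
from h import *
go(409,-353,120,0)
d=arm.get_image('wrist');cv2.imwrite('pics/w1.png',d['img'][:,:,::-1]);np.savez('pics/w1.npz',**d)
for f in ('clip',): pass
o=d['R']@np.array([.409,-.353,.01])+d['t'];q=d['K']@o;print('pred px',q[:2]/q[2])
"
```

```text
clock: 1.35
position: [0.3963, -0.3711, 0.2046]
ee_rot: [3.141, 0.001, -0.001]
force: [-0.6, -0.4, 0.2]
width: 0.833
t 1.4 pos [ 396.3 -371.1  204.6] psi 0.001 w 0.833 F [-0.6 -0.4  0.2]
shift in current tool [ 0.32 -0.45  2.11]  in final tool [ 0.32 -0.45  2.11]  turn [0.   0.01 0.01]
pred px [236.57851011 164.42443274]
```

View pics/w1.png

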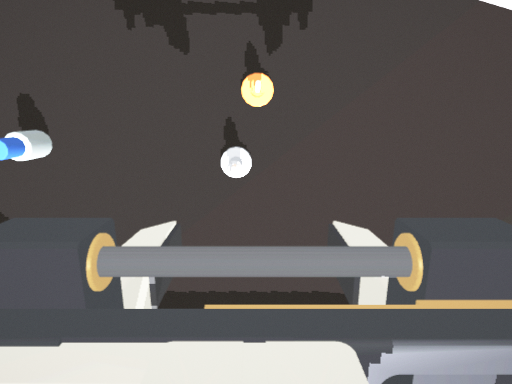

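```bash
python3 -c "
from h import *
d=load('pics/w1.npz');m=hsvmask(d,(236,164),22,(0,0,100),(180,255,255))
X=rayplane(d,pix(m),.01);print(X.mean(0)*1000,rect(X[:,:2]))
"
```

```text
[ 411.50653248 -352.15623477   10.        ] [ 411.1 -352.2   32.    33.    44.9]
```

```bash
python3 -m pendant '[[[0.37,-0.48,0.3,0,0,0,0.4],[0,0,0.9,0,0,0,0.4],[0,0,0.9,0,0,0,0.4],[0,0,0,0,0,0,0.4],[0,0,0,0,0,0,0.4]]]'
python3 -c "
from h import *
go(411,-352,38,0)"
```

```text
clock: 1.82
position: [0.4094, -0.3525, 0.1199]
ee_rot: [-3.14, 0.004, 0.006]
force: [-0.6, -0.0, 0.6]
width: 0.597
t 1.8 pos [ 409.4 -352.5  119.9] psi -0.002 w 0.597 F [-0.6 -0.   0.6]
shift in current tool [ 0.05 -0.01  2.05]  in final tool [ 0.04 -0.01  2.05]  turn [-0.02  0.05 -0.03]
```

```bash
python3 -m pendant '[[[0.05,0,0.6,0,0,0,0.45],[0,0,0.6,0,0,0,0.45],[0,0,0.6,0,0,0,0.45],[0,0,0.25,0,0,0,0.45],[0,0,0,0,0,0,0.45],[0,0,0,0,0,0,1],[0,0,0,0,0,0,1],[0,0,0,0,0,0,1],[0,0,0,0,0,0,1],[0,0,0,0,0,0,1],[0,0,0,0,0,0,1],[0,0,0,0,0,0,1],[0,0,0,0,0,0,1],[0,0,0,0,0,0,1],[0,0,0,0,0,0,1]]]' 20
python3 -c "
from h import *
go(411,-352,180,0)"
```

```text
clock: 3.07
position: [0.4136, -0.3519, 0.0391]
ee_rot: [3.141, 0.0, 0.001]
force: [-0.9, 1.7, 6.4]
width: 0.145
t 3.1 pos [ 413.6 -351.9   39.1] psi 0.0 w 0.145 F [-0.9  1.7  6.4]
shift in current tool [-0.06  0.   -3.52]  in final tool [-0.06  0.   -3.52]  turn [ 0.   -0.01  0.  ]
```

```bash
python3 -m pendant '[[[0,0,-0.5,0,0,0,1],[0,0,-0.9,0,0,0,1],[0,0,-0.9,0,0,0,1],[0,0,-0.9,0,0,0,1],[0,0,-0.3,0,0,0,1],[0.8,-0.6,0,0,0,0,1],[0.8,-0.6,0,0,0,0,1],[0.8,-0.6,0,0,0,0,1],[0.4,-0.6,0,0,0,0,1],[0,-0.6,0,0,0,0,1],[0,-0.5,0,0,0,0,1],[0,0,0,0,0,0,1],[0,0,0,0,0,0,1],[0,0,0,0,0,0,1]]]'
python3 -c "
from h import *
go(661,-192,100,-0.05)
d=arm.get_image('wrist');cv2.imwrite('pics/w2.png',d['img'][:,:,::-1]);np.savez('pics/w2.npz',**d)
"
```

```text
clock: 4.23
position: [0.5251, -0.2126, 0.1786]
ee_rot: [3.141, -0.001, -0.001]
force: [-0.4, -0.8, -0.9]
width: 0.143
t 4.2 pos [ 525.1 -212.6  178.6] psi -0.0 w 0.143 F [-0.4 -0.8 -0.9]
shift in current tool [ 3.4  -0.52  1.96]  in final tool [ 3.37 -0.68  1.96]  turn [0.01 0.01 0.62]
```

View pics/w2.png

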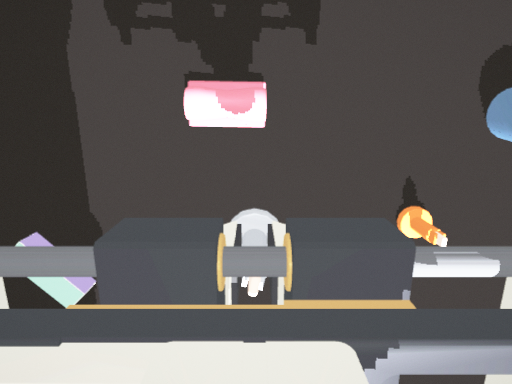

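```bash
python3 -c "
from h import *
d=load('pics/w2.npz');h=cv2.cvtColor(d['img'],cv2.COLOR_RGB2HSV)
m=hsvmask(d,(226,105),55,(160,60,60),(180,255,255))
p=pix(m)
for z in (.003,.015,.03):
  X=rayplane(d,p,z)[:,:2];print(z,len(p),rect(X),X.mean(0)*1000)
P=cloud(d)[m>0];P=P[np.isfinite(P[:,2])];print(P.mean(0)*1000,P.max(0)*1000,P.min(0)*1000)
top=P[P[:,2]>.026];print('ridge',top[:,:2].mean(0)*1000,np.polyfit(top[:,1],top[:,0],1),len(top))
o=-d['R'].T@d['t'];print('cam',o)
"
```

```text
0.003 1638 [ 597.5 -185.    77.4   42.    90. ] [ 606.46510541 -189.97772399]
0.015 1638 [ 597.3 -186.1   74.4   40.4   90. ] [ 605.85526292 -190.8430137 ]
0.03 1638 [ 596.9 -187.4   70.6   38.4   90. ] [ 605.09295982 -191.92462584]
[ 605.80801274 -190.86012681   18.08241906] [ 618.99612508 -145.6219606    30.76735153] [ 576.29172312 -223.81389999   -1.87754969]
ridge [ 598.20541443 -199.43354056] [-0.07379007  0.5834892 ] 471
cam [ 0.5906425  -0.21242801  0.31434474]
```

```bash
python3 -c "
from h import *
d=load('pics/w2.npz')
m=hsvmask(d,(226,105),50,(0,0,70),(180,255,255))
p=pix(m)
for z in (.0,.015,.03):
  X=rayplane(d,p,z)[:,:2];C=np.cov(X.T);w,V=np.linalg.eigh(C);print(z,len(p),rect(X),X.mean(0)*1000,V[:,1])
P=cloud(d)[m>0];P=P[np.isfinite(P[:,2])]
top=P[P[:,2]>.02];print('ridge',top[:,:2].mean(0)*1000,np.polyfit(top[:,1],top[:,0],1),len(top))
c=d['img'][70:140,175:280,::-1];cv2.imwrite('pics/w2z.png',cv2.resize(c,None,fx=7,fy=7,interpolation=cv2.INTER_NEAREST))
"
```

```text
0.0 8571 [ 595.4 -184.7   96.3   89.6   90. ] [ 591.15637637 -185.60308454] [-0.04863875  0.99881644]
0.015 8571 [ 595.2 -186.1   91.7   85.4   90. ] [ 591.13185512 -186.88312454] [-0.04863875  0.99881644]
0.03 8571 [ 595.  -187.4   87.1   81.1   90. ] [ 591.10733386 -188.16316454] [-0.04863875  0.99881644]
ridge [ 597.14712665 -187.99498131] [0.01438058 0.5998506 ] 2447
```

View pics/w2z.png

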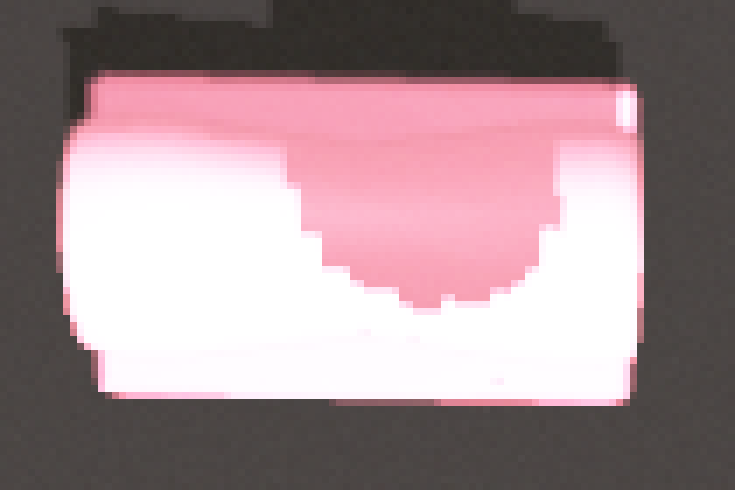

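```bash
python3 -c "
from h import *
d=load('pics/w2.npz')
X=rayplane(d,np.array([[104,397],[630,404],[92,76],[635,84]])/7+[174.5,69.5],.003);print(X*1000,X.mean(0)*1000)
print(X[1]-X[0],X[3]-X[2],X[2]-X[0],X[3]-X[1])
"
```

```text
[[ 577.24966728 -151.44915704    3.        ]
 [ 576.27998308 -222.35962823    3.        ]
 [ 618.26019025 -151.92159396    3.        ]
 [ 617.23000016 -222.71371015    3.        ]] [ 597.25496019 -187.11102234    3.        ]
[-0.00096968 -0.07091047  0.        ] [-0.00103019 -0.07079212  0.        ] [ 0.04101052 -0.00047244  0.        ] [ 0.04095002 -0.00035408  0.        ]
```

```bash
python3 -m pendant '[[[0.6,-0.12,0,0,0,0,1],[0.6,-0.12,0,0,0,0,1],[0.6,-0.12,0,0,0,0,1],[0.6,-0.12,0,0,0,0,1],[0.6,-0.12,0,0,0,0,1],[0.48,-0.02,0,0,0,0,1],[0,0,0.6,0,0,0,1],[0,0,0.6,0,0,0,1],[0,0,0.6,0,0,0,1],[0,0,0.6,0,0,0,1],[0,0,0.5,0,0,0,1],[0,0,0,0,0,0,1],[0,0,0,0,0,0,1],[0,0,0,0,0,0,1]]]'
python3 -c "
from h import *
go(664.5,-188,40,0)"
```

```text
clock: 5.45
position: [0.6652, -0.1881, 0.0639]
ee_rot: [3.141, -0.002, 0.002]
force: [-0.1, 0.0, -1.2]
width: 0.145
t 5.5 pos [ 665.2 -188.1   63.9] psi -0.001 w 0.145 F [-0.1  0.  -1.2]
shift in current tool [-0.02 -0.    0.6 ]  in final tool [-0.02 -0.    0.6 ]  turn [ 0.01 -0.02 -0.01]
```

```bash
python3 -m pendant '[[[0,0,0.2,0,0,0,1],[0,0,0.2,0,0,0,1],[0,0,0.1,0,0,0,1],[0,0,0.1,0,0,0,1],[0,0,0,0,0,0,1],[0,0,0,0,0,0,1]]]'
python3 -c "
from h import *
go(664.5,-188,39,0)"
```

```text
clock: 5.95
position: [0.6646, -0.1869, 0.0386]
ee_rot: [3.142, 0.0, 0.0]
force: [0.3, -0.1, -1.5]
width: 0.15
t 6.0 pos [ 664.6 -186.9   38.6] psi 0.0 w 0.15 F [ 0.3 -0.1 -1.5]
shift in current tool [-0.    0.03 -0.01]  in final tool [-0.    0.03 -0.01]  turn [ 0. -0.  0.]
```

```bash
python3 -m pendant '[[[0,0,0,0,0,0,0.7],[0,0,0,0,0,0,0.6],[0,0,0,0,0,0,0.5],[0,0,0,0,0,0,0.5],[0,0,0,0,0,0,0.5],[0,0,-0.4,0,0,0,0.5],[0,0,-0.9,0,0,0,0.5],[0,0,-0.9,0,0,0,0.5],[0,0,-0.9,0,0,0,0.3],[0,0,-0.4,0,0,0,0],[0,0,0,0,0,0,0],[0,0,0,0,0,0,0]]]'
python3 -c "
from h import *
go(433,-6,180,0.78)
d=arm.get_image('wrist');cv2.imwrite('pics/w3.png',d['img'][:,:,::-1])
d=arm.get_image('top');cv2.imwrite('pics/t3.png',cv2.resize(d['img'][120:290,90:440,::-1],None,fx=2.28,fy=2.28))
"
```

```text
clock: 6.95
position: [0.6651, -0.1871, 0.18]
ee_rot: [3.141, 0.0, 0.004]
force: [0.2, 0.6, -1.2]
width: 0.74
t 7.0 pos [ 665.1 -187.1  180. ] psi 0.0 w 0.74 F [ 0.2  0.6 -1.2]
shift in current tool [-5.8  -4.53 -0.02]  in final tool [-0.94 -7.3  -0.  ]  turn [ 0.02 -0.03 -9.75]
```

View pics/t3.png

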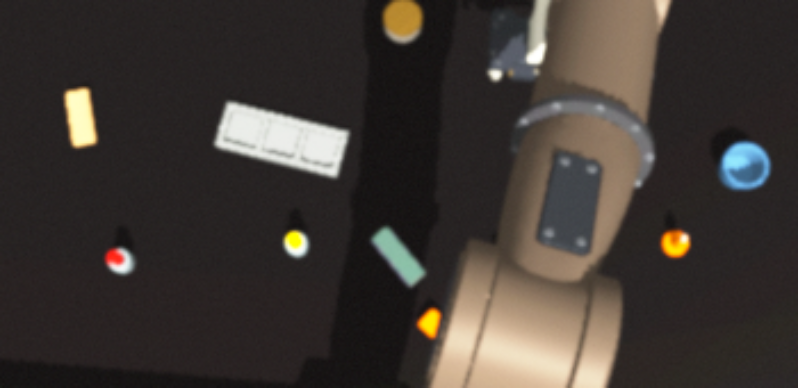

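The arm hides the stand in this view. I'll check it later and go to the buffer now.

```bash
python3 -m pendant '[[[-0.72,-0.57,0,0,0,0,0],[-0.72,-0.57,0,0,0,0,0],[-0.72,-0.57,0,0,0,0,0],[-0.72,-0.57,0,0,0,0,0],[-0.72,-0.57,0,0,0,0,0],[-0.72,-0.57,0,0,0,0,0],[-0.72,-0.57,0,0,0,0,0],[-0.72,-0.57,0,0,0,0,0],[0,0,0,0,0,-1,0],[0,0,0,0,0,-1,0],[0,0,0,0,0,-1,0],[0,0,0,0,0,-1,0],[0,0,0,0,0,-1,0],[0,0,0,0,0,-1,0],[0,0,0,0,0,-1,0],[0,0,0,0,0,-1,0],[0,0,0,0,0,-1,0],[0,0,0,0,0,-0.75,0],[0,0,0,0,0,0,0],[0,0,0,0,0,0,0]]]'
python3 -c "
from h import *
go(433,-6,180,0.78)
d=arm.get_image('wrist');cv2.imwrite('pics/w4.png',d['img'][:,:,::-1]);np.savez('pics/w4.npz',**d)
"
```

```text
clock: 8.72
position: [0.4334, -0.0047, 0.1778]
ee_rot: [-2.906, -1.191, 0.003]
force: [0.3, 0.1, 1.3]
width: 0.999
t 8.7 pos [433.4  -4.7 177.8] psi 0.778 w 0.999 F [0.3 0.1 1.3]
shift in current tool [-0.03  0.02 -0.06]  in final tool [-0.03  0.02 -0.06]  turn [-0.02  0.02 -0.02]
```

View pics/w4.png

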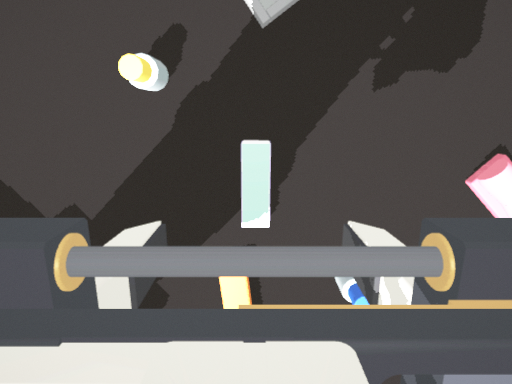

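```bash
python3 -c "
from h import *
d=load('pics/w4.npz')
m=hsvmask(d,(256,184),48,(0,0,90),(180,255,255));m[:,:235]=0;m[:,280:]=0;m[232:]=0
X=rayplane(d,pix(m),.026)[:,:2];C=np.cov(X.T);w,V=np.linalg.eigh(C);print(m.sum(),rect(X),X.mean(0)*1000,V[:,1],np.arctan(V[1,1]/V[0,1]))
P=cloud(d)[150:220,245:268].reshape(-1,3);print(np.nanmedian(P,0))
"
```

```text
678555 [434.8  -4.6  82.1  27.3  44.8] [435.47602615  -3.92349823] [-0.70895009 -0.70525865] 0.7827879172256461
[ 0.4352317  -0.00487564  0.0261047 ]
```

```bash
python3 -m pendant '[[[0.03,0,0.7,0,0,0,0.3],[0,0,0.8,0,0,0,0.3],[0,0,0.8,0,0,0,0.3],[0,0,0.6,0,0,0,0.3],[0,0,0.5,0,0,0,0.3],[0,0,0.3,0,0,0,0.3],[0,0,0,0,0,0,0.3],[0,0,0,0,0,0,1],[0,0,0,0,0,0,1],[0,0,0,0,0,0,1],[0,0,0,0,0,0,1],[0,0,0,0,0,0,1],[0,0,0,0,0,0,1],[0,0,0,0,0,0,1],[0,0,0,0,0,0,1],[0,0,0,0,0,0,1],[0,0,0,0,0,0,1]]]' 20
python3 -c "
from h import *
go(435,-4,150,0.78)"
```

```text
clock: 10.18
position: [0.4353, -0.0038, 0.0311]
ee_rot: [2.905, 1.194, 0.001]
force: [0.1, -0.9, 7.0]
width: 0.281
t 10.2 pos [435.3  -3.8  31.1] psi 0.78 w 0.281 F [ 0.1 -0.9  7. ]
shift in current tool [-0.01 -0.   -2.97]  in final tool [-0.01 -0.   -2.97]  turn [ 0.01 -0.01 -0.  ]
```

```bash
python3 -m pendant '[[[0,0,-0.4,0,0,0,1],[0,0,-0.9,0,0,0,1],[0,0,-0.9,0,0,0,1],[0,0,-0.7,0,0,0,1],[0,0,0,0,0,-0.97,1],[0,0,0,0,0,-0.97,1],[0,0,0,0,0,-0.97,1],[0,0,0,0,0,-0.97,1],[0,0,0,0,0,-0.97,1],[0,0,0,0,0,-0.97,1],[0,0,0,0,0,-0.97,1],[0,0,0,0,0,-0.97,1],[0,0,0,0,0,-0.97,1],[0,0,0,0,0,-0.97,1],[0,0,0,0,0,0,1],[0,0,0,0,0,0,1]]]'
python3 -c "
from h import *
go(598.5,-92,70,1.557)"
```

```text
clock: 11.52
position: [0.4348, -0.0038, 0.1467]
ee_rot: [-2.24, -2.202, 0.0]
force: [-0.2, 0.4, -1.0]
width: 0.283
t 11.5 pos [434.8  -3.8 146.7] psi 1.553 w 0.283 F [-0.2  0.4 -1. ]
shift in current tool [-2.13  4.13  1.92]  in final tool [-2.15  4.12  1.92]  turn [-0.   -0.   -0.04]
```

```bash
python3 -m pendant '[[[-0.36,0.69,0,0,0,0,1],[-0.36,0.69,0,0,0,0,1],[-0.36,0.69,0,0,0,0,1],[-0.36,0.69,0,0,0,0,1],[-0.36,0.69,0,0,0,0,1],[-0.35,0.68,0,0,0,0,1],[0,0,0.6,0,0,0,1],[0,0,0.7,0,0,0,1],[0,0,0.6,0,0,0,1],[0,0,0,0,0,0,1],[0,0,0,0,0,0,1],[0,0,0,0,0,0,1]]]'
python3 -c "
from h import *
go(598.5,-92,31.5,1.557)
d=arm.get_image('wrist');cv2.imwrite('pics/w5.png',d['img'][:,:,::-1]);np.savez('pics/w5.npz',**d)"
```

```text
clock: 12.52
position: [0.5996, -0.092, 0.0719]
ee_rot: [2.238, 2.203, 0.001]
force: [0.4, -0.1, 0.3]
width: 0.28
t 12.5 pos [599.6 -92.   71.9] psi 1.555 w 0.28 F [ 0.4 -0.1  0.3]
shift in current tool [ 0.   -0.03  1.01]  in final tool [ 0.   -0.03  1.01]  turn [ 0.01  0.   -0.02]
```

View pics/w5.png

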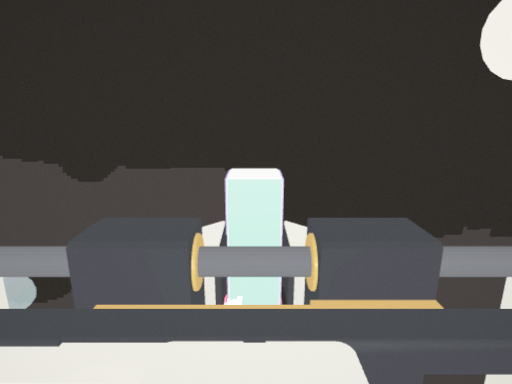

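The buffer is held square at (254,235), ready to lower.

```bash
python3 -m pendant '[[[0,-0.03,0.4,0,0,0,1],[0,0,0.3,0,0,0,1],[0,0,0.2,0,0,0,1],[0,0,0.1,0,0,0,1],[0,0,0,0,0,0,1],[0,0,0,0,0,0,1],[0,0,0,0,0,0,0.6],[0,0,0,0,0,0,0.5],[0,0,0,0,0,0,0.4],[0,0,0,0,0,0,0.4],[0,0,0,0,0,0,0.4],[0,0,-0.4,0,0,0,0.3],[0,0,-0.9,0,0,0,0],[0,0,-0.9,0,0,0,0],[0,0,-0.9,0,0,0,0],[0,0,-0.7,0,0,0,0],[0,0,0,0,0,0,0],[0,0,0,0,0,0,0]]]'
python3 -c "
from h import *
go(430,-149,180,1.4)
d=arm.get_image('wrist');cv2.imwrite('pics/w6.png',d['img'][:,:,::-1]);np.savez('pics/w6.npz',**d)"
```

```text
clock: 14.07
position: [0.5988, -0.0922, 0.1847]
ee_rot: [2.236, 2.203, 0.004]
force: [0.0, -0.3, -0.1]
width: 0.997
t 14.1 pos [598.8 -92.2 184.7] psi 1.556 w 0.997 F [ 0.  -0.3 -0.1]
shift in current tool [-1.48 -4.2   0.1 ]  in final tool [-2.12 -3.92  0.12]  turn [0.05 0.   1.95]
```

View pics/w6.png

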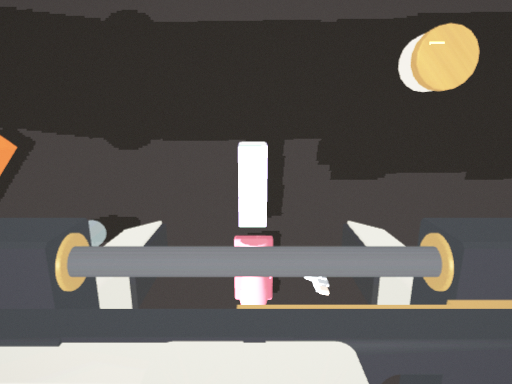

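```bash
python3 -c "
from h import *
d=load('pics/w6.npz')
X=rayplane(d,[[238,142],[267,142],[238,226.5],[267,226.5]],.026)*1000;print(X.round(1),X.mean(0))
X=rayplane(d,[[236,237],[272,237]],.003)*1000;print(X.round(1))
P=cloud(d);print(np.nanmedian(P[150:220,245:262].reshape(-1,3),0))
"
```

```text
[[ 585.6  -53.1   26. ]
 [ 611.8  -53.5   26. ]
 [ 583.4 -133.8   26. ]
 [ 611.4 -134.3   26. ]] [598.04289417 -93.69026708  26.        ]
[[ 579.7 -153.8    3. ]
 [ 617.5 -154.4    3. ]]
[ 0.59850807 -0.09255491  0.02604694]
```

Gap ≈ 19–20 mm and in line. Next is the blue bottle.

```bash
python3 -m pendant '[[[-0.25,-0.7,0.02,0,0,0,0],[-0.25,-0.7,0.02,0,0,0,0],[-0.25,-0.7,0.02,0,0,0,0],[-0.25,-0.7,0.02,0,0,0,0],[-0.24,-0.7,0.02,0,0,0,0],[-0.24,-0.7,0.0,0,0,0,0],[0,0,0,0,0,0.97,0],[0,0,0,0,0,0.97,0],[0,0,0,0,0,0,0],[0,0,0,0,0,0,0],[0,0,0,0,0,0,0]]]' 15
cat >> h.py <<'E'
def caps(d,lo,hi,z=.058):
    h=cv2.cvtColor(d["img"],cv2.COLOR_RGB2HSV);m=cv2.inRange(h,np.array(lo),np.array(hi));n,l,s,c=cv2.connectedComponentsWithStats(m)
    P=cloud(d)
    for i in range(1,n):
        if s[i,4]>60:
            X=rayplane(d,pix(l==i),z)[:,:2];Q=P[l==i];Q=Q[np.isfinite(Q[:,2])];T=Q[(Q[:,2]>.054)&(Q[:,2]<.063)]
            print(s[i],"ray",rect(X),"depth-top",len(T),np.round(np.append((T[:,:2].min(0)+T[:,:2].max(0))/2,T[:,2].mean())*1000,1) if len(T) else "", "mean",np.round(T.mean(0)*1000,1) if len(T) else "")
E
python3 -c "
from h import *
go(430,-149,60,1.4)
d=arm.get_image('wrist');cv2.imwrite('pics/w7.png',d['img'][:,:,::-1]);np.savez('pics/w7.npz',**d)
caps(d,(95,110,60),(125,255,255))"
```

```text
clock: 15.03
position: [0.4287, -0.1486, 0.178]
ee_rot: [-2.398, -2.028, 0.001]
force: [0.9, -0.0, -0.7]
width: 0.998
t 15.0 pos [ 428.7 -148.6  178. ] psi 1.404 w 0.998 F [ 0.9 -0.  -0.7]
shift in current tool [-0.01  0.04  2.95]  in final tool [-0.    0.03  2.95]  turn [-0.02 -0.    0.05]
[245 177  21  26 136] ray [ 432.4 -143.6   14.8   21.3   30.4] depth-top 69 [ 430.4 -146.5   57. ] mean [ 433.7 -144.    57. ]
```

View pics/w7.png

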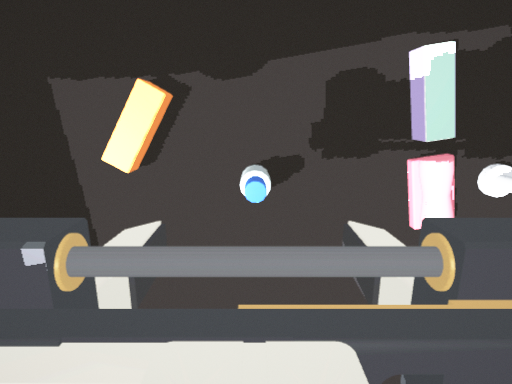

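```bash
python3 -c "
from h import *
d=load('pics/w7.npz')
print(rayplane(d,[[256,190.5],[255.5,183]],.058)*1000, rayplane(d,[[256,181]],.034)*1000)
c=d['img'][155:215,225:290,::-1];cv2.imwrite('pics/w7z.png',cv2.resize(c,None,fx=9,fy=9,interpolation=cv2.INTER_NEAREST))
"
```

```text
[[ 430.71948235 -145.53085824   58.        ]
 [ 431.35010531 -139.30457745   58.        ]] [[ 431.27479128 -142.75735233   34.        ]]
```

View pics/w7z.png

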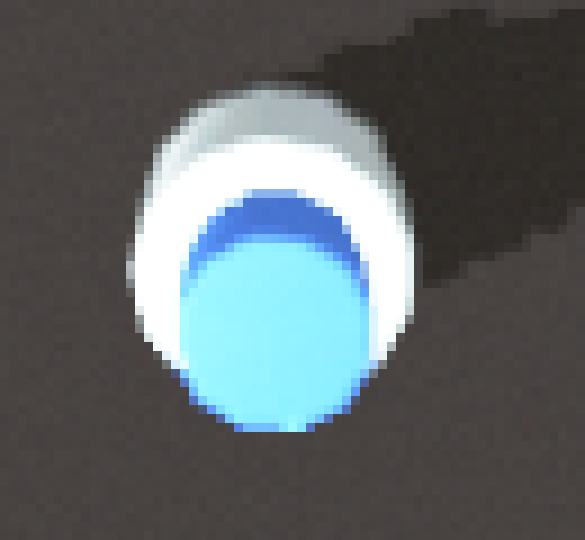

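```bash
python3 -m pendant '[[[0.05,0.04,0.5,0,0,0,0.4],[0,0,0.6,0,0,0,0.4],[0,0,0.6,0,0,0,0.4],[0,0,0.6,0,0,0,0.4],[0,0,0.4,0,0,0,0.4],[0,0,0.22,0,0,0,0.4],[0,0,0,0,0,0,0.4],[0,0,0,0,0,0,1],[0,0,0,0,0,0,1],[0,0,0,0,0,0,1],[0,0,0,0,0,0,1],[0,0,0,0,0,0,1],[0,0,0,0,0,0,1],[0,0,0,0,0,0,1],[0,0,0,0,0,0,1],[0,0,0,0,0,0,1],[0,0,0,0,0,0,1]]]' 15
python3 -c "
from h import *
go(578.7,163.6,180,1.4)"
```

```text
clock: 16.5
position: [0.4309, -0.1473, 0.0621]
ee_rot: [2.402, 2.025, 0.0]
force: [0.0, 0.2, 6.0]
width: 0.201
t 16.5 pos [ 430.9 -147.3   62.1] psi 1.401 w 0.201 F [0.  0.2 6. ]
shift in current tool [ 8.28  2.33 -2.95]  in final tool [ 8.29  2.32 -2.95]  turn [0.   0.   0.01]
```

```bash
python3 -m pendant '[[[0,0,-0.4,0,0,0,1],[0,0,-0.8,0,0,0,1],[0,0,-0.9,0,0,0,1],[0,0,-0.85,0,0,0,1],[0.6,0.26,0,0,0,0,1],[0.6,0.26,0,0,0,0,1],[0.6,0.26,0,0,0,0,1],[0.6,0.26,0,0,0,0,1],[0.6,0.26,0,0,0,0,1],[0.6,0.26,0,0,0,0,1],[0.6,0.26,0,0,0,0,1],[0.6,0.26,0,0,0,0,1],[0.6,0.26,0,0,0,0,1],[0,0,0,0,0,0,1],[0,0,0,0,0,0,1]]]'
python3 -c "
from h import *
go(570,110.5,180,1.4)
d=arm.get_image('wrist');cv2.imwrite('pics/w8.png',d['img'][:,:,::-1]);np.savez('pics/w8.npz',**d)
"
```

```text
clock: 17.75
position: [0.5596, 0.0515, 0.1794]
ee_rot: [-2.398, -2.028, 0.0]
force: [-0.0, -1.2, -0.2]
width: 0.201
t 17.8 pos [559.6  51.5 179.4] psi 1.404 w 0.201 F [-0.  -1.2 -0.2]
shift in current tool [ 1.5   0.01 -0.02]  in final tool [ 1.5   0.01 -0.02]  turn [-0.01 -0.01  0.05]
```

View pics/w8.png

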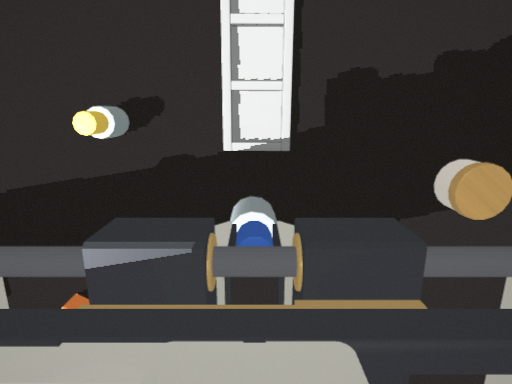

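```bash
python3 -c "
from h import *
d=load('pics/w8.npz')
c=d['img'][0:160,205:310,::-1];cv2.imwrite('pics/w8z.png',cv2.resize(c,None,fx=3.7,fy=3.7,interpolation=cv2.INTER_NEAREST))
for r in (10,50,100,140):
  print(r,d['img'][r,214:232].mean(1).astype(int),d['img'][r,280:300].mean(1).astype(int))
print(d['img'][76:94,256].mean(1).astype(int),d['img'][10:28,256].mean(1).astype(int),d['img'][138:156,256].mean(1).astype(int))
"
```

```text
10 [ 44  46  46  43  46  46 146 227 239 239 239 238 237 236 233 191 106 120] [239 238 239 228 224 239 238 238 237 237 235 235 235 198  59  27  27  27
  25  26]
50 [ 46  44  47  44  44  48  46 197 247 240 240 240 239 238 239 223 143 113] [240 240 230 222 238 240 239 239 237 236 236 231 182  43  30  27  33  30
  26  37]
100 [ 48  47  45  47  45  44  48  51 182 242 243 243 240 239 239 237 209 117] [240 226 225 245 240 240 238 238 237 237 214  94  27  27  29  29  29  30
  36  44]
140 [ 45  43  48  47  44  47  43  47  95 201 244 242 241 239 239 238 223 158] [115 111 121 122 121 122 121 121 121 103  55  27  28  26  29  28  29  27
  31  29]
[241 236 201 130 155 223 240 240 241 241 240 240 239 223 156 225 241 240] [240 239 228 169 237 239 238 239 239 239 239 240 234 193 109 134 171 240] [123 124 122 116 162 236 228 124 125 121 122 120 106  28  29  30  27  27]
```

View pics/w8z.png

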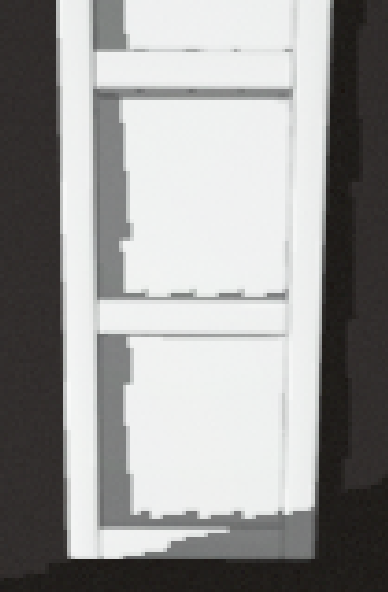

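```bash
python3 -c "
from h import *
d=load('pics/w8.npz')
X=rayplane(d,[[221.7,85],[291.5,85],[220.3,18.5],[293.5,18.5]],.014)*1000;print(X.round(1))
a=(X[0]+X[1])/2;b=(X[2]+X[3])/2;print('bars',a,b,np.linalg.norm(a-b),'width',np.linalg.norm(X[0]-X[1]),np.linalg.norm(X[2]-X[3]))
c=(a+b)/2;u=(b-a)/np.linalg.norm(b-a);print('centre',c,'yaw',np.arctan2(-u[0],u[1]))
for y in(-54,0,54): print(y,c+u*y)
"
```

```text
[[546.  143.6  14. ]
 [607.  133.3  14. ]
 [555.  196.3  14. ]
 [616.  186.   14. ]]
bars [576.47018003 138.47563496  14.        ] [585.5276512 191.1828208  14.       ] 53.47976462051306 width 61.829966126917995 61.89448285304376
centre [580.99891562 164.82922788  14.        ] yaw -0.17018287472572888
-54 [571.85333604 111.60932207  14.        ]
0 [580.99891562 164.82922788  14.        ]
54 [590.1444952  218.04913369  14.        ]
```

```bash
python3 -m pendant '[[[0.51,0.02,0,0,0,0,1],[0.51,0.02,0,0,0,0,1],[0.51,0.01,0,0,0,0,1],[0,0,0.6,0,0,0,1],[0,0,0.6,0,0,0,1],[0,0,0.6,0,0,0,1],[0,0,0.5,0,0,0,1],[0,0,0.3,0,0,0,1],[0,0,0,0,0,0,1],[0,0,0,0,0,0,1]]]'
python3 -c "
from h import *
go(571.8,111.6,65.5,1.4)
d=arm.get_image('side');cv2.imwrite('pics/s9.png',cv2.resize(d['img'][120:280,160:360,::-1],None,fx=4,fy=3.75))"
```

```text
clock: 18.63
position: [0.5716, 0.109, 0.0759]
ee_rot: [-2.403, -2.024, 0.002]
force: [0.0, 0.1, -0.5]
width: 0.199
t 18.6 pos [571.6 109.   75.9] psi 1.4 w 0.199 F [ 0.   0.1 -0.5]
shift in current tool [ 0.07 -0.01  0.26]  in final tool [ 0.07 -0.01  0.26]  turn [-0.01  0.01 -0.  ]
```

View pics/s9.png

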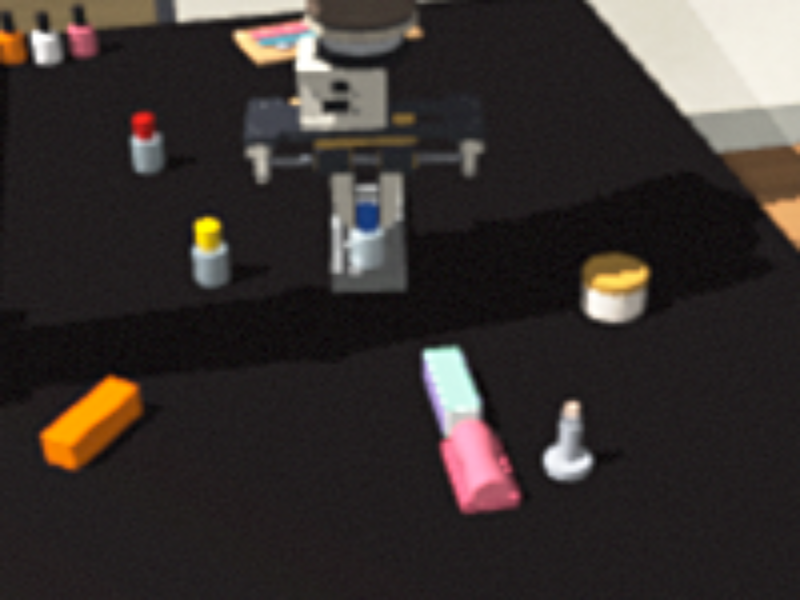

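The stand is upright behind the rest at (568,445) and the blue bottle hangs over the right slot at (366,240). I'll lower it and release.

```bash
python3 -m pendant '[[[0.07,0,0.1,0,0,0,1],[0,0,0.1,0,0,0,1],[0,0,0.05,0,0,0,1],[0,0,0,0,0,0,1],[0,0,0,0,0,0,1]]]'
python3 -m pendant '[[[0,0,0,0,0,0,0.75],[0,0,0,0,0,0,0.65],[0,0,0,0,0,0,0.5],[0,0,0,0,0,0,0.5],[0,0,0,0,0,0,0.5],[0,0,-0.4,0,0,0,0.5],[0,0,-0.9,0,0,0,0.5],[0,0,-0.9,0,0,0,0.4],[0,0,-0.7,0,0,0,0.2],[0,0,0,0,0,0,0],[0,0,0,0,0,0,0]]]'
python3 -c "
from h import *
go(439.5,131,180,1.4)"
```

```text
clock: 19.1
position: [0.5723, 0.1126, 0.066]
ee_rot: [2.402, 2.025, -0.0]
force: [0.7, 0.0, 0.5]
width: 0.201
clock: 20.02
position: [0.5734, 0.1129, 0.1838]
ee_rot: [2.401, 2.024, 0.005]
force: [0.5, -0.5, -0.5]
width: 0.743
t 20.0 pos [573.4 112.9 183.8] psi 1.401 w 0.743 F [ 0.5 -0.5 -0.5]
shift in current tool [-0.12 -3.38  0.08]  in final tool [-0.12 -3.38  0.1 ]  turn [ 0.05 -0.02  0.01]
```

```bash
python3 -m pendant '[[[-0.02,-0.68,0.02,0,0,0,0],[-0.02,-0.68,0.02,0,0,0,0],[-0.02,-0.68,0.02,0,0,0,0],[-0.02,-0.68,0.02,0,0,0,0],[-0.02,-0.66,0.02,0,0,0,0],[0,0,0,0,0,0,0],[0,0,0,0,0,0,0],[0,0,0,0,0,0,0]]]'
python3 -c "
from h import *
go(439.5,131,61,1.4)
d=arm.get_image('wrist');np.savez('pics/w10.npz',**d)
q=d['K']@(d['R']@np.array([.4395,.131,.058])+d['t']);u,v=(q[:2]/q[2]).round().astype(int);print(u,v)
cv2.imwrite('pics/w10z.png',cv2.resize(d['img'][v-35:v+35,u-40:u+40,::-1],None,fx=8,fy=8,interpolation=cv2.INTER_NEAREST))"
```

```text
clock: 20.68
position: [0.4387, 0.1313, 0.1774]
ee_rot: [2.402, 2.025, -0.001]
force: [0.5, 1.0, 0.3]
width: 1.003
t 20.7 pos [438.7 131.3 177.4] psi 1.401 w 1.003 F [0.5 1.  0.3]
shift in current tool [-0.    0.02  2.91]  in final tool [-0.    0.02  2.91]  turn [-0.    0.    0.01]
255 195
```

View pics/w10z.png

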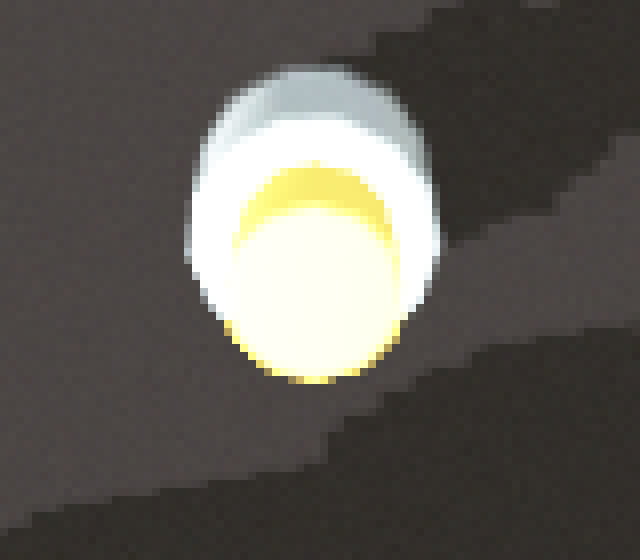

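Cap centre is within about 1 px of the prediction. Descending and gripping.

```bash
python3 -m pendant '[[[0,0.02,0.5,0,0,0,0.4],[0,0,0.6,0,0,0,0.4],[0,0,0.6,0,0,0,0.4],[0,0,0.6,0,0,0,0.4],[0,0,0.4,0,0,0,0.4],[0,0,0.2,0,0,0,0.4],[0,0,0,0,0,0,0.4],[0,0,0,0,0,0,1],[0,0,0,0,0,0,1],[0,0,0,0,0,0,1],[0,0,0,0,0,0,1],[0,0,0,0,0,0,1],[0,0,0,0,0,0,1],[0,0,0,0,0,0,1],[0,0,0,0,0,0,1],[0,0,0,0,0,0,1]]]' 15
python3 -m pendant '[[[0,0,-0.4,0,0,0,1],[0,0,-0.8,0,0,0,1],[0,0,-0.9,0,0,0,1],[0,0,-0.7,0,0,0,1],[0,0,0,0,0,0,1],[0,0,0,0,0,0,1]]]'
python3 -c "
from h import *
go(581,164.8,66,1.4)"
```

```text
clock: 22.07
position: [0.4394, 0.1315, 0.0622]
ee_rot: [2.402, 2.025, 0.001]
force: [-0.3, -0.7, 5.5]
width: 0.199
clock: 22.57
position: [0.4401, 0.1317, 0.1753]
ee_rot: [2.401, 2.024, 0.005]
force: [0.1, 0.1, -0.9]
width: 0.202
t 22.6 pos [440.1 131.7 175.3] psi 1.401 w 0.202 F [ 0.1  0.1 -0.9]
shift in current tool [1.41 3.32 2.74]  in final tool [1.42 3.33 2.73]  turn [ 0.04 -0.02  0.01]
```

```bash
python3 -m pendant '[[[0.28,0.66,0,0,0,0,1],[0.28,0.66,0,0,0,0,1],[0.28,0.66,0,0,0,0,1],[0.28,0.66,0,0,0,0,1],[0.28,0.66,0,0,0,0,1],[0,0,0.4,0,0,0,1],[0,0,0.6,0,0,0,1],[0,0,0.6,0,0,0,1],[0,0,0.5,0,0,0,1],[0,0,0.3,0,0,0,1],[0,0,0,0,0,0,1],[0,0,0,0,0,0,1]]]'
python3 -c "
from h import *
go(581,164.8,65.5,1.4)
d=arm.get_image('side');cv2.imwrite('pics/s11.png',cv2.resize(d['img'][130:230,190:315,::-1],None,fx=6,fy=6))"
```

```text
clock: 23.57
position: [0.5781, 0.1642, 0.077]
ee_rot: [-2.401, -2.025, 0.003]
force: [-0.1, 0.3, 0.5]
width: 0.199
t 23.6 pos [578.1 164.2  77. ] psi 1.401 w 0.199 F [-0.1  0.3  0.5]
shift in current tool [0.03 0.07 0.29]  in final tool [0.03 0.07 0.29]  turn [-0.03  0.01  0.01]
```

View pics/s11.png

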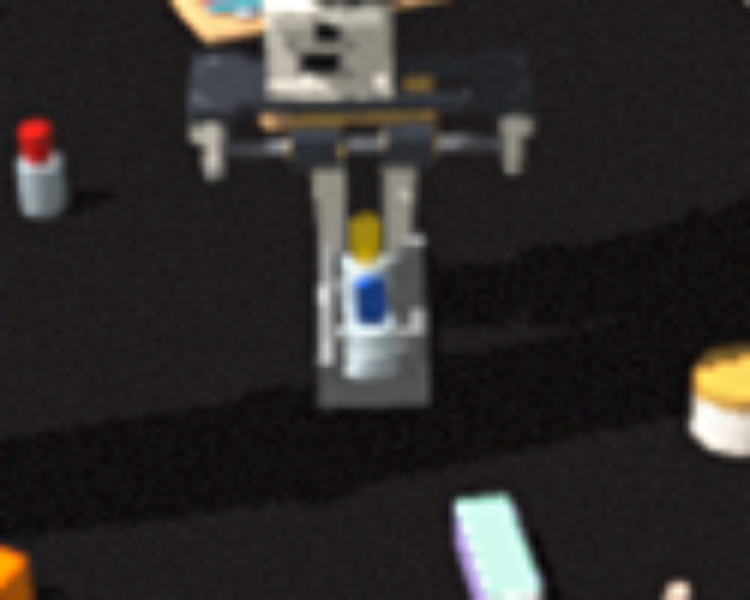

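Blue stands in the right slot at (370,300), with yellow above the middle at (365,240). Placing yellow.

```bash
python3 -m pendant '[[[0.03,0.06,0.1,0,0,0,1],[0,0,0.1,0,0,0,1],[0,0,0.08,0,0,0,1],[0,0,0,0,0,0,1],[0,0,0,0,0,0,1]]]'
python3 -m pendant '[[[0,0,0,0,0,0,0.75],[0,0,0,0,0,0,0.65],[0,0,0,0,0,0,0.5],[0,0,0,0,0,0,0.5],[0,0,0,0,0,0,0.5],[0,0,-0.4,0,0,0,0.5],[0,0,-0.9,0,0,0,0.5],[0,0,-0.9,0,0,0,0.4],[0,0,-0.7,0,0,0,0.2],[0,0,0,0,0,0,0],[0,0,0,0,0,0,0]]]'
python3 -c "
from h import *
go(398,360.5,178,1.4)"
```

```text
clock: 24.03
position: [0.5813, 0.165, 0.0667]
ee_rot: [2.402, 2.025, -0.0]
force: [0.5, -0.4, -0.2]
width: 0.198
clock: 24.95
position: [0.5824, 0.1655, 0.1847]
ee_rot: [2.401, 2.024, 0.006]
force: [-1.3, -0.1, -0.3]
width: 0.74
t 24.9 pos [582.4 165.5 184.7] psi 1.401 w 0.74 F [-1.3 -0.1 -0.3]
shift in current tool [ 4.02 -5.37  0.16]  in final tool [ 4.02 -5.37  0.17]  turn [ 0.05 -0.02  0.01]
```

```bash
python3 -m pendant '[[[0.5,-0.67,0.02,0,0,0,0],[0.5,-0.67,0.02,0,0,0,0],[0.5,-0.67,0.02,0,0,0,0],[0.5,-0.67,0.02,0,0,0,0],[0.5,-0.67,0.02,0,0,0,0],[0.5,-0.67,0.02,0,0,0,0],[0.5,-0.67,0.02,0,0,0,0],[0.5,-0.67,0,0,0,0,0],[0,0,0,0,0,0,0],[0,0,0,0,0,0,0],[0,0,0,0,0,0,0]]]'
python3 -c "
from h import *
go(398,360.5,61,1.4)
d=arm.get_image('wrist');np.savez('pics/w12.npz',**d)
q=d['K']@(d['R']@np.array([.398,.3605,.058])+d['t']);u,v=(q[:2]/q[2]).round().astype(int);print(u,v)
cv2.imwrite('pics/w12z.png',cv2.resize(d['img'][v-35:v+35,u-40:u+40,::-1],None,fx=8,fy=8,interpolation=cv2.INTER_NEAREST))"
```

```text
clock: 25.87
position: [0.397, 0.3582, 0.1761]
ee_rot: [2.401, 2.025, -0.003]
force: [-0.3, 0.2, -0.5]
width: 1.002
t 25.9 pos [397.  358.2 176.1] psi 1.401 w 1.002 F [-0.3  0.2 -0.5]
shift in current tool [0.07 0.02 2.88]  in final tool [0.06 0.01 2.88]  turn [-0.01  0.02  0.02]
255 192
```

View pics/w12z.png

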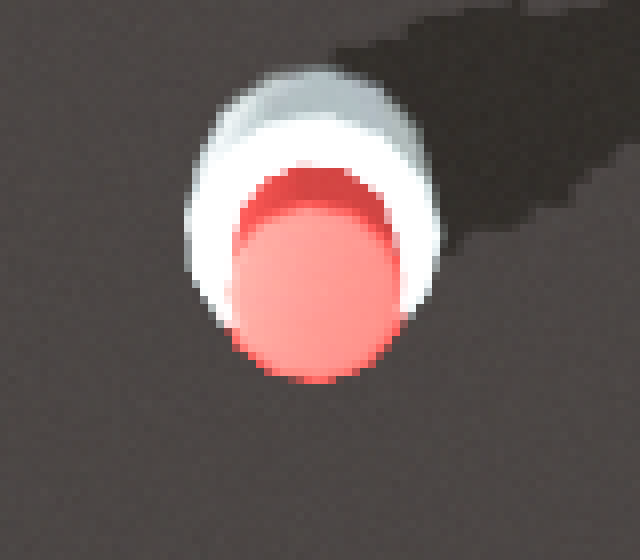

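Red cap is within about 1 px of the prediction.

```bash
python3 -m pendant '[[[0.05,0.02,0.5,0,0,0,0.4],[0,0,0.6,0,0,0,0.4],[0,0,0.6,0,0,0,0.4],[0,0,0.6,0,0,0,0.4],[0,0,0.4,0,0,0,0.4],[0,0,0.17,0,0,0,0.4],[0,0,0,0,0,0,0.4],[0,0,0,0,0,0,1],[0,0,0,0,0,0,1],[0,0,0,0,0,0,1],[0,0,0,0,0,0,1],[0,0,0,0,0,0,1],[0,0,0,0,0,0,1],[0,0,0,0,0,0,1],[0,0,0,0,0,0,1],[0,0,0,0,0,0,1]]]' 15
python3 -m pendant '[[[0,0,-0.4,0,0,0,1],[0,0,-0.8,0,0,0,1],[0,0,-0.9,0,0,0,1],[0,0,-0.7,0,0,0,1],[0,0,0,0,0,0,1],[0,0,0,0,0,0,1]]]'
python3 -c "
from h import *
go(590.1,218,66,1.4)"
```

```text
clock: 27.25
position: [0.3983, 0.3611, 0.0626]
ee_rot: [2.402, 2.025, 0.001]
force: [-1.2, 0.3, 4.5]
width: 0.198
clock: 27.75
position: [0.3988, 0.3615, 0.1757]
ee_rot: [2.402, 2.025, 0.005]
force: [0.1, -0.1, -1.5]
width: 0.202
t 27.8 pos [398.8 361.5 175.7] psi 1.401 w 0.202 F [ 0.1 -0.1 -1.5]
shift in current tool [-2.73  5.31  2.75]  in final tool [-2.72  5.32  2.74]  turn [ 0.03 -0.03  0.01]
```

```bash
python3 -m pendant '[[[-0.34,0.665,0,0,0,0,1],[-0.34,0.665,0,0,0,0,1],[-0.34,0.665,0,0,0,0,1],[-0.34,0.665,0,0,0,0,1],[-0.34,0.665,0,0,0,0,1],[-0.34,0.665,0,0,0,0,1],[-0.34,0.665,0,0,0,0,1],[-0.34,0.665,0,0,0,0,1],[0,0,0,0,0,0,1],[0,0,0.4,0,0,0,1],[0,0,0.6,0,0,0,1],[0,0,0.6,0,0,0,1],[0,0,0.5,0,0,0,1],[0,0,0.3,0,0,0,1],[0,0,0,0,0,0,1],[0,0,0,0,0,0,1]]]'
python3 -c "
from h import *
go(590.1,218,66,1.4)"
```

```text
clock: 29.08
position: [0.5888, 0.2175, 0.0774]
ee_rot: [-2.401, -2.025, 0.003]
force: [0.1, 0.4, 0.1]
width: 0.198
t 29.1 pos [588.8 217.5  77.4] psi 1.401 w 0.198 F [0.1 0.4 0.1]
shift in current tool [0.02 0.03 0.28]  in final tool [0.02 0.03 0.28]  turn [-0.02  0.01  0.02]
```

Then lower, release, lift and retract (left and towards the robot) for a clear view.

```bash
python3 -m pendant '[[[0.02,0.02,0.1,0,0,0,1],[0,0,0.1,0,0,0,1],[0,0,0.09,0,0,0,1],[0,0,0,0,0,0,1],[0,0,0,0,0,0,1]]]'
python3 -m pendant '[[[0,0,0,0,0,0,0.75],[0,0,0,0,0,0,0.65],[0,0,0,0,0,0,0.5],[0,0,0,0,0,0,0.5],[0,0,0,0,0,0,0.5],[0,0,-0.4,0,0,0,0.5],[0,0,-0.9,0,0,0,0.5],[0,0,-0.9,0,0,0,0.4],[0,0,-0.9,0,0,0,0.2],[0.7,-0.6,-0.3,0,0,0,0],[0.7,-0.6,0,0,0,0,0],[0.7,-0.6,0,0,0,0,0],[0.7,-0.6,0,0,0,0,0],[0.7,-0.6,0,0,0,0,0],[0.7,-0.6,0,0,0,0,0],[0.7,-0.6,0,0,0,0,0],[0,0,0,0,0,0,0],[0,0,0,0,0,0,0]]]'
python3 -c "
from h import *
go(590.1,218,66,1.4)
d=arm.get_image('top');np.savez('pics/t13.npz',**d);cv2.imwrite('pics/t13.png',cv2.resize(d['img'][100:290,90:440,::-1],None,fx=2.28,fy=2.28,interpolation=cv2.INTER_CUBIC))
d=arm.get_image('side');np.savez('pics/s13.npz',**d);cv2.imwrite('pics/s13.png',cv2.resize(d['img'][120:345,160:400,::-1],None,fx=2.6,fy=2.6,interpolation=cv2.INTER_CUBIC))"
```

```text
clock: 29.5
position: [0.5905, 0.2182, 0.0668]
ee_rot: [2.402, 2.025, 0.0]
force: [-0.2, -0.2, -1.3]
width: 0.202
clock: 31.0
position: [0.4556, 0.4426, 0.2028]
ee_rot: [-2.395, -2.031, -0.0]
force: [-0.2, -0.2, 0.7]
width: 0.997
t 31.0 pos [455.6 442.6 202.8] psi 1.406 w 0.997 F [-0.2 -0.2  0.7]
shift in current tool [-4.99  4.24  3.41]  in final tool [-4.96  4.27  3.42]  turn [-0.01 -0.01  0.08]
```

View pics/t13.png

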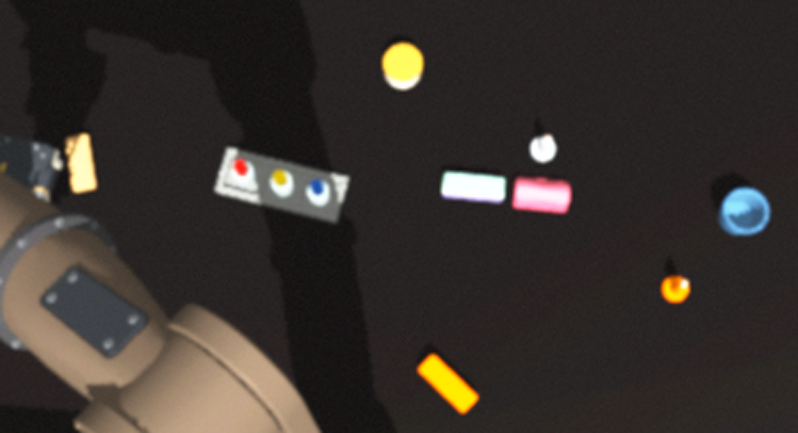

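View pics/s13.png

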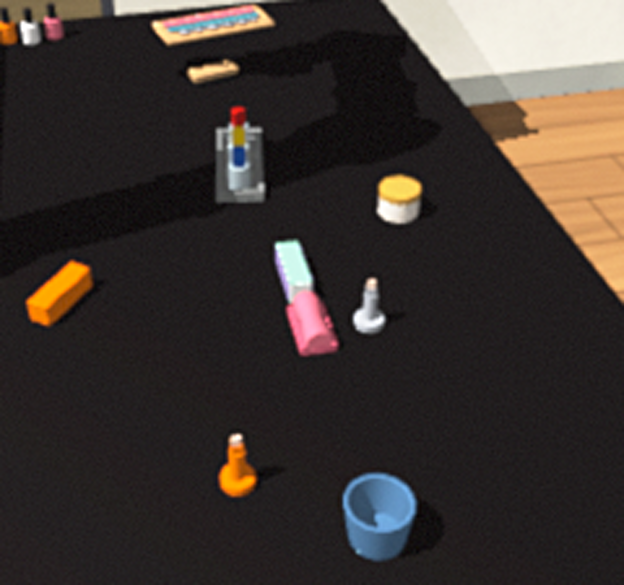

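The layout looks right, but the buffer–rest gap looks small in the top view, so I'll measure it.

```bash
python3 - <<'E'
from h import *
d=load('pics/t13.npz')
def rep(k,m,z):
    p=pix(m);X=rayplane(d,p,z)[:,:2];C=np.cov(X.T);w,V=np.linalg.eigh(C);a=np.arctan(V[1,1]/V[0,1])
    print(k,len(p),p.min(0),p.max(0),np.round(X.mean(0)*1000,1),round(a,3),rect(X))
h=cv2.cvtColor(d['img'],cv2.COLOR_RGB2HSV)
m=hsvmask(d,(312,183),35,(0,0,80),(180,255,255));n,l,s,c=cv2.connectedComponentsWithStats(m)
for i in range(1,n):
    if s[i,4]>40:
        for z in (.003,.015,.026): rep((i,z),l==i,z)
P=cloud(d);print(np.round(P[180:186,285:345].mean(0)*1000,0)[:, [1,2]].T)
print(d['img'][182,285:345].mean(1).astype(int))
# all others
for k,z,r in [("jar",.038,17),("cup",.03,17)]: rep(k,hsvmask(d,B[k],r,(0,0,95),(180,255,255)),z)
rep("clip",hsvmask(d,(328,165),9,(0,0,95),(180,255,255)),.01)
for k,lo,hi in [("r",(0,150,80),(8,255,255)),("y",(20,120,80),(35,255,255)),("b",(95,110,60),(125,255,255))]:
    c={"r":(195,173),"y":(213,178),"b":(229,182)}[k]
    rep(k,hsvmask(d,c,8,lo,hi),.061)
E
```

```text
(1, 0.003) 133 [322 158] [334 171] [ 661.6 -188.6] -0.395 [ 660.8 -188.7   38.5   39.    24.5]
(1, 0.015) 133 [322 158] [334 171] [ 658.4 -187.2] -0.395 [ 657.6 -187.3   38.2   38.6   24.5]
(1, 0.026) 133 [322 158] [334 171] [ 655.5 -185.9] -0.395 [ 654.7 -186.    37.9   38.4   24.5]
(2, 0.003) 365 [283 175] [311 189] [599.2 -96.4] 1.563 [599.5 -96.3  88.8  41.4  89.4]
(2, 0.015) 365 [283 175] [311 189] [596.5 -95.7] 1.563 [596.8 -95.6  88.1  41.   89.4]
(2, 0.026) 365 [283 175] [311 189] [594.  -95.1] 1.563 [594.3 -95.   87.5  40.7  89.4]
(3, 0.003) 393 [314 177] [340 193] [ 596.1 -190.2] 1.566 [ 597.2 -190.4   81.1   50.5   88.9]
(3, 0.015) 393 [314 177] [340 193] [ 593.4 -188.8] 1.566 [ 594.5 -188.9   80.5   50.1   88.9]
(3, 0.026) 393 [314 177] [340 193] [ 590.9 -187.5] 1.566 [ 592.  -187.6   79.9   49.7   88.9]
[[ -58.  -61.  -64.  -68.  -71.  -74.  -77.  -80.  -83.  -86.  -89.  -92.
   -95.  -98. -101. -104. -107. -110. -113. -116. -119. -123. -126. -128.
  -132. -135. -140. -143. -146. -150. -153. -155. -156. -159. -162. -165.
  -168. -171. -175. -178. -181. -184. -187. -190. 
[... 503 characters left out ...]
 253 253 253 253 253 253 253 253 253 253
 253 253 253 253 253 253 252 242 153  54  33  40 102 187 228 240 241 240
 238 237 234 231 228 223 219 213 211 209 208 205 205 204 204 201 200 190
 159  84  38  37  36  37]
jar 325 [257 118] [275 139] [753.1  13.2] 0.028 [752.8  13.7  68.5  56.1   4.7]
cup 389 [406 182] [427 202] [ 590.2 -458.9] -0.829 [ 591.5 -459.2   62.1   65.7    4.8]
clip 124 [322 159] [333 171] [ 659.6 -187.6] -0.411 [ 659.1 -186.9   39.    34.4    3.3]
r 23 [193 170] [197 175] [589.  214.9] 0.543 [589.  215.   15.7  12.    6.3]
y 29 [210 174] [214 180] [579.4 161.9] 0.329 [579.4 162.6  18.6  12.    5.9]
b 25 [226 179] [230 184] [570.3 112.3] 0.369 [569.7 113.3  15.5  12.    5.5]
```

All checks agree: the buffer is 93.7 mm from the rest's centre (target 95), the stand is about 66 mm behind it, and the bottles are within about 3 mm of their slot centres. Handing in.

```bash
python3 -c "
from cell import arm
print(arm.sign_off()); print(arm.observe()['clock'])"
```

```text
the job is handed in; nothing more can be done
None
the job is handed in; nothing more can be done
```

The nail station is laid out and handed in at about 31 s of the 128 s allowed; the sign-off gives no verdict.

I moved five things: the clip stand, the buffer, then the blue, yellow and red bottles. I released each one and pulled the arm clear, gripper open. My last checks, from the top and side cameras with the arm lifted away:

- **Bottles:** red is in the left slot, yellow in the middle and blue in the right. All are upright and within about 3 mm of their slot centres. I did not measure their height after release. I let go about 1 mm above the slot floors, judging by the tool height.
- **Buffer:** it lies in line with the finger rest, with a gap of about 19–20 mm. Its centre is 94 mm from the rest's centre, and the aim was 95 mm.
- **Clip stand:** it stands upright about 66 mm behind the rest's centre, which gives a gap of about 30 mm. It is about 1 mm off centre sideways.
- **Jar, cup and brush:** the jar's measured position has not changed, and the cup reads within about 2 mm of its start. The gripper partly hid the brush, so I did not measure it again, but it looked untouched in the pictures and the tool never went near it.

**Disagreements:**
- The top and wrist cameras differed by about 2–4 mm on the finger rest, and the first top view gave its yaw as -0.05 rad against -0.014 rad from the wrist camera. I used the wrist values; the last top view gave a yaw near zero.
- By eye, the last top picture seemed to show a smaller buffer gap, but the depth readings and the calibrated measurement both put it at about 19 mm.

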